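Shut the supplement organiser with one stroke

TASK

Shut all six lids of the supplement organiser by running your closed fingertips lightly along the top of the row in one stroke: set them down on the pad at the blue end and follow the row to the orange end, shutting the lids one after the other, without lifting off the row before the orange lid is shut. Do not pick up, shove or lean hard on the organiser, leave everything else on the desk where it is, and finish with the hand clear.

Things in the scene. Friction and masses are not known exactly. Their poses are not given: they have to be found in the camera images.
- organiser: dark grey weekly supplement organiser, loose on the desk at any yaw, 250 x 46 mm, about 0.6 kg; top flat and level, 34 mm above the desk when the lids are shut. Six lids in a straight row along its length: first blue, four white, last orange. Origin: centre of the underside; x runs along the row from the blue to the orange end, z up.
- start (a point): centre of the flat, fixed 40 mm long top pad at the blue end (before the blue lid), on its top surface, 34 mm above the desk; there is room here to set the fingertips down
- finish (a point): centre of the flat, fixed 18 mm long pad at the orange end (after the orange lid), on its top surface, 34 mm above the desk; 221 mm from start
- lid1 (a joint): opening angle of lid 1 counted from the blue end (blue), rad: 0 shut (flush), up to 1.4. Lid 29 x 42 x 4 mm, hinged across the row at its edge nearer the blue end; the free edge, towards the orange end, stands up when open. Hinge 20 mm from start towards finish, 30 mm high. Weak friction hinge: stays where left, shuts under less than 5 N
- lid2 (a joint): opening angle of lid 2 counted from the blue end (white), rad: 0 shut (flush), up to 1.4. Lid 29 x 42 x 4 mm, hinged across the row at its edge nearer the blue end; the free edge, towards the orange end, stands up when open. Hinge 52 mm from start towards finish, 30 mm high. Weak friction hinge: stays where left, shuts under less than 5 N
- lid3 (a joint): opening angle of lid 3 counted from the blue end (white), rad: 0 shut (flush), up to 1.4. Lid 29 x 42 x 4 mm, hinged across the row at its edge nearer the blue end; the free edge, towards the orange end, stands up when open. Hinge 84 mm from start towards finish, 30 mm high. Weak friction hinge: stays where left, shuts under less than 5 N
- lid4 (a joint): opening angle of lid 4 counted from the blue end (white), rad: 0 shut (flush), up to 1.4. Lid 29 x 42 x 4 mm, hinged across the row at its edge nearer the blue end; the free edge, towards the orange end, stands up when open. Hinge 116 mm from start towards finish, 30 mm high. Weak friction hinge: stays where left, shuts under less than 5 N
- lid5 (a joint): opening angle of lid 5 counted from the blue end (white), rad: 0 shut (flush), up to 1.4. Lid 29 x 42 x 4 mm, hinged across the row at its edge nearer the blue end; the free edge, towards the orange end, stands up when open. Hinge 148 mm from start towards finish, 30 mm high. Weak friction hinge: stays where left, shuts under less than 5 N
- lid6 (a joint): opening angle of lid 6 counted from the blue end (orange), rad: 0 shut (flush), up to 1.4. Lid 29 x 42 x 4 mm, hinged across the row at its edge nearer the blue end; the free edge, towards the orange end, stands up when open. Hinge 180 mm from start towards finish, 30 mm high. Weak friction hinge: stays where left, shuts under less than 5 N
- tape: bystander: yellow ring of sticky tape lying flat, 56 mm across, 22 mm high; near the organiser; origin at the centre of its underside
- stapler: bystander: black stapler with a red top, 118 x 34 x 45 mm high; near the organiser; origin at the centre of its underside
- pot: bystander: small white screw-top jar, 48 mm across, 58 mm high; near the organiser; origin at the centre of its underside
- mug: bystander: white mug, 80 mm across, 92 mm high; origin at the centre of its underside
- shaker: bystander: grey protein shaker with black top, 92 mm across, 200 mm high; origin at the centre of its underside
- tub: bystander: white and blue supplement tub with black lid, 104 mm across, 150 mm high; origin at the centre of its underside

How it is judged:
By the outcome, as a careful person would: the job done as asked, in the order asked, and still so for the second after the job is handed in, with the robot touching nothing.
It also fails if it takes over 40 s, if anything falls off the work surface, if the arm or the gripper's body presses on something with over 40 N, if the wrist force passes 120 N, or if a joint passes its speed limit or range.

ROBOT

A 6-joint arm with a two-finger parallel gripper is mounted at the origin on the work surface. World frame = base frame: x ahead of the robot, y to its left, z up, the work surface at z = 0. Lengths are in m, angles in rad, forces in N, time in s.
With the tool pointing down it reaches from about 0.35 to 0.875 m from the base axis. Payload 4.2 kg.
Tool frame: the origin (TCP) lies between the finger pads; the fingertips stand 14 mm ahead of it and the grasp point (between the pads) lies 5 mm behind it (bot.tips_ahead is the distance from the TCP to the fingertips, in m); z points along the fingers, y is the line along which they close (so a half turn about z gives the same grasp; the last joint's range is limited). The gripper opens to 87 mm and grips with 3 to 60 N. Pads are 19 mm wide; open, the fingers measure 117 mm over their backs; the gripper's body (75 mm by 190 mm) begins 51 mm behind the grasp point.
Start: joints at [1.45, 0.385, 0.008, 0, -1.194, -0.259], TCP at [0.232, 0.58, 0.237] pointing down, gripper open.
Joint ranges: [-3.14, 3.14], [-1.21, 2.06], [-1.07, 1.41], [-3.16, 2.05], [-2.99, -0.16], [-3.1, 3.1]. Speed limits (rad/s): [2.79, 2.79, 3.14, 3.14, 3.14, 3.14].

INTERFACE

Orientations are given as a rotation vector (axis times angle).
In Python, from plant import bot gives the robot as it stands.
- The arm moves only by the tool send_rows, never from a script. Its argument "rows" is a list of rows, each an object of numbers: "x", "y", "z": the shift along the tool's x, y, z in cm; "rx", "ry", "rz": the turn, a rotation vector about the tool's x, y, z in rad; "jaw": the finger opening in cm, from 0 to 8.7. A call has exactly 8 rows; each row is the pose to reach, as a shift and turn from the pose commanded when the call began, along the tool's axes at that moment; what a row does not reach only later rows make up. A row lasts 1/8 s, in which the tool goes at most 62.5 mm and 10.7 degrees, less where a joint would pass 70% of its speed; a pose out of reach is approached as far as the arm can. A call with a gripper value outside its range is refused whole. The fingers move at their own pace and stop on an object; the grip force is fixed at half the most. Time passes only in rows, so rows that repeat a pose let the fingers close, or fill a call up. It gives the time, the measured TCP pose, the force, the opening and the grip force at its end, in the units of the state.
- bot.sense(): the state, without advancing time (a new reading comes with each control period).
- bot.read_camera(name): name is "side" or "top" or "wrist"; returns a dict with "pixels" (384x512x3 uint8, blue, green, red), "vertical_fov" (degrees; the focal length in pixels is half the picture's height over the tangent of half this angle, whatever the lens; pixels are square), "cx", "cy" (the principal point, pixels), "pose" (4x4, takes a point from camera to world coordinates); the wrist camera has in their place "hand_eye" (4x4, takes a point from camera to tool coordinates, whose origin is the TCP and whose axes are the flange's). Camera axes: x right, y up, looking along -z (the intrinsics and any distortion apply to the point x, -y, -z); pixel columns grow to the right and rows downward; lengths in m; the calibration is good to about 2 mm. The wrist camera is an equidistant fisheye: a pixel r from the principal point sees the ray r / f radians off the axis. A picture is of the moment at which its call begins: read the wrist's pose just before it. There is no depth.
- bot.job_done(): hands the job in; it is judged then, once.
Trained networks look in a picture, given as the dict that the camera call returned (one of the last four; its "shot" number tells which), for a name from the list of things; names that differ only in an ending like _2 or _b are one class to them, and where a whole thing is asked for, a point or a joint stands for the part that bears it (a point fixed in the world has none). Each returns a list of dicts, best first, with "conf" (0 to 1); they miss things now and then, are a little off and sometimes report something else, mostly with a low value. They report only what shows in the picture. A call takes as long as a camera call.
- bot.spot_in(query, picture): "point" ([x, y, z] in m, in world coordinates, good to about 4 mm: the middle of the surface that is visible of it).
- bot.cut_out(query, picture): "pixels" (384x512 bool, what is visible of it).
The state is a dict: "t": time; "joints": joint angles; "joint_velocities": joint speeds; "effort": joint torques, N m; "ee_pos": TCP position; "ee_rot": TCP orientation; "force": force on the tool from outside, world axes, zero at the start; "wrist_torque": the same for the moment, N m; "finger_gap": opening from 0.0 (shut) to 1.0 (fully open); "grip_force": force on a finger pad.
Only numpy, scipy, OpenCV 4.12 (cv2) and the standard library are available. Lean on these libraries where they do the work, as an engineer would, in place of code of your own. Each camera call takes 0.05 s, during which the arm holds its last target. There are 200 camera calls.

## Working session

There is one attempt and no reset: what is moved stays moved. The work goes in short steps, Python scripts to look and compute and a tool call to move; the robot and the scene stay as the last step left them, time stands still between calls to the robot, and variables do not carry over. Pictures are saved under pics/ and viewed, at most 10 in all, crops included, and the job is handed in when it is done.

Besides the shell and the picture viewer there is one more tool, called by a JSON object that holds its "method" and its "body", one argument or row to a line. send_rows: Moves the arm, as the interface text tells. Its arguments: {"type":"object","properties":{"rows":{"type":"array","items":{"type":"object","properties":{"x":{"type":"number"},"y":{"type":"number"},"z":{"type":"number"},"rx":{"type":"number"},"ry":{"type":"number"},"rz":{"type":"number"},"jaw":{"type":"number"}}}}},"required":["rows"]}

```bash
mkdir -p pics; python3 - <<'E'
from plant import bot
import cv2,numpy as np
s=bot.sense(); print({k:np.round(v,3) for k,v in s.items()}, bot.tips_ahead)
for n in ["top","side"]:
    p=bot.read_camera(n); cv2.imwrite(f"pics/{n}0.png",p["pixels"]); print(n,p["vertical_fov"],p["cx"],p["cy"],np.round(p["pose"],3).tolist(), [k for k in p if k!='pixels'])
    for q in ["organiser","start","finish","lid1","lid6","tape","stapler","pot","mug","shaker","tub"]:
        print(q,[(np.round(d["point"],3).tolist(),round(d["conf"],2)) for d in bot.spot_in(q,p)[:2]])
E
```

```text
{'t': np.float64(0.0), 'joints': array([ 1.450e+00,  3.860e-01,  7.000e-03, -1.000e-03, -1.194e+00,
       -2.590e-01]), 'joint_velocities': array([-0.   , -0.   ,  0.   ,  0.001,  0.   ,  0.   ]), 'effort': array([-1.0000e-03, -3.9067e+01,  1.8740e+01,  4.2200e+00,  1.1000e-02,
       -0.0000e+00]), 'ee_pos': array([0.231, 0.58 , 0.235]), 'ee_rot': array([ 3.083e+00, -5.930e-01, -1.000e-03]), 'force': array([ 0.331, -0.028, -0.136]), 'wrist_torque': array([-0.022,  0.037,  0.036]), 'grip_force': np.float64(0.0), 'finger_gap': np.float64(1.001)} 0.014
top 47.8637480823103 259.71135602419565 191.0571532696871 [[0.015, 0.983, -0.184, 0.325], [-0.999, 0.02, 0.025, 0.015], [0.028, 0.183, 0.983, 1.341], [0.0, 0.0, 0.0, 1.0]] ['vertical_fov', 'cx', 'cy', 'pose', 'shot']
organiser [([0.552, -0.029, 0.038], 0.88), ([0.519, 0.066, 0.044], 0.55)]
start [([0.56, -0.027, 0.034], 0.83), ([0.521, 0.065, 0.045], 0.55)]
finish [([0.549, -0.031, 0.035], 0.59)]
lid1 [([0.542, -0.044, 0.04], 0.64), ([0.488, -0.082, 0.041], 0.6)]
lid6 [([0.542, -0.044, 0.04], 0.64), ([0.488, -0.082, 0.041], 0.6)]
tape [
[... 374 characters left out ...]
], [-0.506, -0.66, 0.555, 0.602], [0.015, 0.637, 0.771, 0.9], [0.0, 0.0, 0.0, 1.0]] ['vertical_fov', 'cx', 'cy', 'pose', 'shot']
organiser [([0.558, -0.021, 0.034], 0.6)]
start [([0.56, -0.021, 0.033], 0.65), ([0.559, -0.132, 0.042], 0.21)]
finish [([0.558, -0.021, 0.032], 0.6)]
lid1 [([0.54, -0.04, 0.042], 0.67), ([0.566, -0.02, 0.041], 0.66)]
lid6 [([0.54, -0.04, 0.042], 0.67), ([0.566, -0.02, 0.041], 0.66)]
tape [([0.652, -0.066, 0.02], 0.63)]
stapler [([0.518, 0.076, 0.039], 0.88)]
pot [([0.523, -0.378, 0.13], 0.71), ([0.619, 0.018, 0.044], 0.67)]
mug [([0.537, 0.442, 0.05], 0.57), ([0.495, -0.078, 0.041], 0.38)]
shaker [([0.519, -0.378, 0.133], 0.56)]
tub [([0.658, -0.39, 0.108], 0.67)]
```

```bash
python3 - <<'E'
import cv2
a=cv2.imread("pics/top0.png")[120:280,180:390];b=cv2.imread("pics/side0.png")
cv2.imwrite("pics/a.png",cv2.resize(a,(788,600),interpolation=cv2.INTER_CUBIC))
E
```

```text
(no output)
```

View pics/a.png

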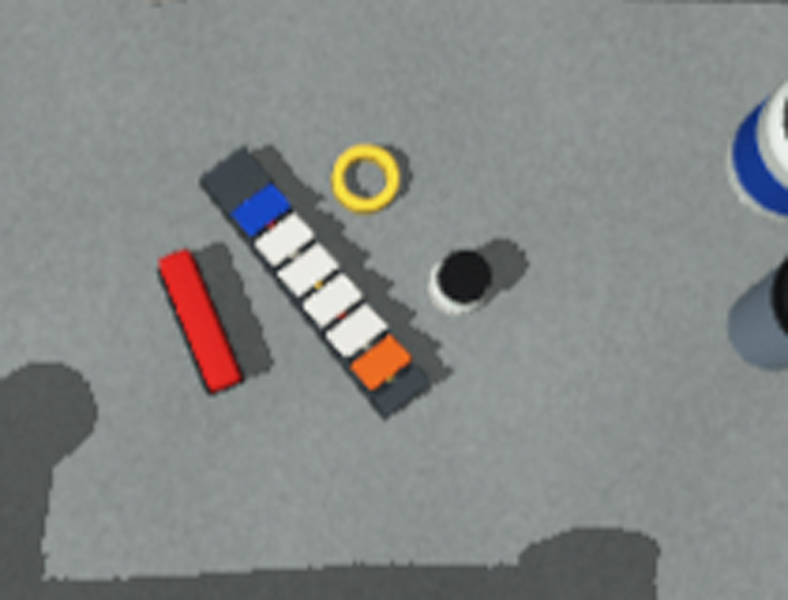

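View pics/side0.png

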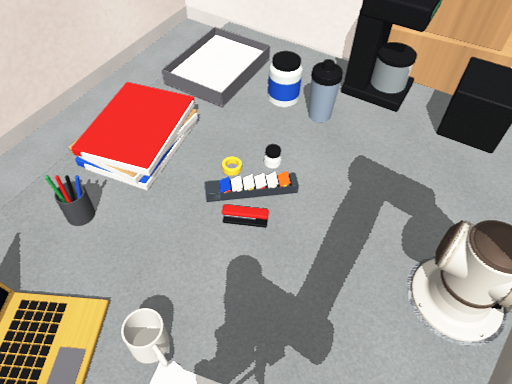

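Top crop: blue end at about (224,164) and orange end at about (408,400). The stapler is on the left side, and the tape and pot are on the right. I'll locate the row's axis, then plan an approach.

```bash
cat > h.py <<'E'
from plant import bot
import numpy as np, cv2
from scipy.spatial.transform import Rotation as R
def ray(p,uv,z):
    "pixel(s) of fixed camera -> world at height z"
    f=p["pixels"].shape[0]/2/np.tan(np.radians(p["vertical_fov"])/2); T=np.array(p["pose"])
    uv=np.atleast_2d(uv).astype(float)
    d=np.c_[(uv[:,0]-p["cx"])/f,-(uv[:,1]-p["cy"])/f,-np.ones(len(uv))]
    return hit(T,d,z)
def hit(T,d,z):
    w=d@T[:3,:3].T; return T[:3,3]+w*((z-T[2,3])/w[:,2])[:,None]
def wristray(p,s,uv,z):
    f=p["pixels"].shape[0]/2/np.tan(np.radians(p["vertical_fov"])/2)
    uv=np.atleast_2d(uv).astype(float)-[p["cx"],p["cy"]]; r=np.linalg.norm(uv,axis=1)+1e-9; th=r/f
    d=np.c_[uv[:,0]/r*np.sin(th),-uv[:,1]/r*np.sin(th),-np.cos(th)]
    return hit(toolT(s)@np.array(p["hand_eye"]),d,z)
def toolT(s):
    M=np.eye(4); M[:3,:3]=R.from_rotvec(s["ee_rot"]).as_matrix(); M[:3,3]=s["ee_pos"]; return M
def move(s,pos,yaw):
    "tool shift (cm) and turn for TCP at pos, pointing down, tool x along yaw (mod pi, nearest)"
    M=toolT(s); best=None
    for y in (yaw,yaw+np.pi):
        G=R.from_euler('z',y).as_matrix()@np.diag([1,-1,-1.])
        rv=R.from_matrix(M[:3,:3].T@G).as_rotvec()
        if best is None or np.linalg.norm(rv)<np.linalg.norm(best): best=rv
    return np.round(M[:3,:3].T@(np.array(pos)-M[:3,3])*100,2), np.round(best,3)
E
python3 - <<'E'
from h import *
p=bot.read_camera("top"); s=bot.sense()
c=np.array([[201,181],[247,148],[430,385],[387,418]])/3.752+[180,120]
w=ray(p,c,.034); print(w.round(3).tolist())
hsv=cv2.cvtColor(p["pixels"],cv2.COLOR_BGR2HSV)
a,b=(w[0]+w[1])/2,(w[2]+w[3])/2; u=(b-a)/np.linalg.norm(b-a); yaw=np.arctan2(u[1],u[0])
print(a,b,np.linalg.norm(b-a),yaw,'start',a+.02*u)
m=(a+b)/2; print(move(s,[m[0],m[1],.26],yaw)); print(R.from_rotvec(s['ee_rot']).as_matrix().round(2), )
q=bot.read_camera("wrist"); print(np.round(q["hand_eye"],3),q["vertical_fov"])
E
```

```text
[[0.639, 0.063, 0.034], [0.668, 0.026, 0.034], [0.473, -0.126, 0.034], [0.446, -0.091, 0.034]]
[0.65361947 0.04479307 0.034     ] [ 0.45977453 -0.10870452  0.034     ] 0.24725972268633575 -2.4718363066603226 start [0.63794001 0.03237717 0.034     ]
(array([52.89, 44.82, -2.34]), array([ 0.  ,  0.  , -1.05]))
[[ 0.93 -0.37 -0.  ]
 [-0.37 -0.93 -0.  ]
 [ 0.    0.   -1.  ]]
[[ 0.001  0.966  0.259  0.072]
 [ 1.    -0.001  0.    -0.   ]
 [ 0.001  0.259 -0.966 -0.148]
 [ 0.     0.     0.     1.   ]] 65.70646984690485
```

{"method": "send_rows", "body": {
  "rows": [
    {"x":3,"y":2.5,"z":-0.3,"rz":0.12,"jaw":0},
    {"x":6.5,"y":5.5,"z":-0.6,"rz":0.26,"jaw":0},
    {"x":10,"y":8.5,"z":-1,"rz":0.4,"jaw":0},
    {"x":13.5,"y":11.5,"z":-1.3,"rz":0.54,"jaw":0},
    {"x":17,"y":14.5,"z":-1.6,"rz":0.68,"jaw":0},
    {"x":20.5,"y":17.5,"z":-2,"rz":0.82,"jaw":0},
    {"x":24,"y":20.3,"z":-2.3,"rz":0.96,"jaw":0},
    {"x":26.5,"y":22.4,"z":-2.3,"rz":1.05,"jaw":0}
  ]
}}

```text
invalid input
```

```bash
python3 - <<'E'
from h import *
s=bot.sense(); print(s['ee_pos'],s['joints'],s['force'])
print(move(s,[.557,-.032,.26],-2.472))
E
```

```text
[0.23166351 0.58045945 0.23655981] [ 1.44962807e+00  3.84688127e-01  7.90138387e-03  1.35774356e-05
 -1.19399968e+00 -2.58604819e-01] [-0.75829829 -0.19171147  0.19594134]
(array([52.92, 44.82, -2.34]), array([-0.   , -0.   , -1.049]))
```

{"method": "send_rows", "body": {
  "rows": [
    {"x":3,"y":2.5,"z":-0.3,"rx":0,"ry":0,"rz":0.12,"jaw":0},
    {"x":6.5,"y":5.5,"z":-0.6,"rx":0,"ry":0,"rz":0.26,"jaw":0},
    {"x":10,"y":8.5,"z":-1,"rx":0,"ry":0,"rz":0.4,"jaw":0},
    {"x":13.5,"y":11.5,"z":-1.3,"rx":0,"ry":0,"rz":0.54,"jaw":0},
    {"x":17,"y":14.5,"z":-1.6,"rx":0,"ry":0,"rz":0.68,"jaw":0},
    {"x":20.5,"y":17.5,"z":-2,"rx":0,"ry":0,"rz":0.82,"jaw":0},
    {"x":24,"y":20.3,"z":-2.3,"rx":0,"ry":0,"rz":0.96,"jaw":0},
    {"x":26.5,"y":22.4,"z":-2.3,"rx":0,"ry":0,"rz":1.05,"jaw":0}
  ]
}}

```text
t: 2.3
ee_pos: [0.3955, 0.2727, 0.2602]
ee_rot: [-2.367, 2.063, -0.0]
force: [0.8, 0.7, -0.6]
finger_gap: 0.176
grip_force: 0.0
```

```bash
python3 - <<'E'
from h import *
s=bot.sense(); print(s['ee_pos'],s['joints'],s['force'])
print(move(s,[.557,-.032,.26],-2.472))
E
```

```text
[0.39545442 0.27269477 0.26016082] [ 9.42932590e-01  1.17378556e-01 -2.94907645e-01  1.84535646e-04
 -1.15727457e+00 -8.06060149e-01] [ 0.76831714  0.69539779 -0.6150153 ]
(array([ 32.39, -11.84,   0.  ]), array([-0.000e+00,  1.000e-03,  1.038e+00]))
```

{"method": "send_rows", "body": {
  "rows": [
    {"x":3,"y":-1,"z":0,"rx":0,"ry":0,"rz":0.12,"jaw":0},
    {"x":7.5,"y":-2.7,"z":0,"rx":0,"ry":0,"rz":0.26,"jaw":0},
    {"x":12,"y":-4.4,"z":0,"rx":0,"ry":0,"rz":0.4,"jaw":0},
    {"x":17,"y":-6.2,"z":0,"rx":0,"ry":0,"rz":0.56,"jaw":0},
    {"x":22,"y":-8,"z":0,"rx":0,"ry":0,"rz":0.72,"jaw":0},
    {"x":27,"y":-9.9,"z":0,"rx":0,"ry":0,"rz":0.88,"jaw":0},
    {"x":31,"y":-11.3,"z":0,"rx":0,"ry":0,"rz":1.0,"jaw":0},
    {"x":32.4,"y":-11.8,"z":0,"rx":0,"ry":0,"rz":1.038,"jaw":0}
  ]
}}

```text
t: 3.3
ee_pos: [0.5577, -0.0319, 0.2593]
ee_rot: [1.032, -2.967, 0.0]
force: [-1.3, 0.3, -0.1]
finger_gap: 0.004
grip_force: 0.0
```

```bash
python3 - <<'E'
from h import *
s=bot.sense(); print(s['ee_pos'],s['joints'],s['force'],s['finger_gap'])
p=bot.read_camera("wrist"); cv2.imwrite("pics/w1.png",p["pixels"])
import pickle; pickle.dump((s,p),open("w1.pkl","wb"))
m=bot.cut_out("organiser",p)
for d in m[:3]:
    ys,xs=np.nonzero(d["pixels"]); print(d["conf"],len(xs),xs.min(),xs.max(),ys.min(),ys.max())
cv2.imwrite("pics/w1b.png",cv2.resize(p["pixels"],(800,600),interpolation=cv2.INTER_CUBIC))
E
```

```text
[ 0.55772788 -0.03194583  0.25925371] [ 2.32917186e-01  2.56345160e-01 -1.20796571e-01  5.97064853e-05
 -1.19397748e+00 -1.13393173e+00] [-1.29273068  0.25049009 -0.13256691] 0.004435040096358806
0.81 5211 233 271 82 226
0.7 2053 298 346 156 226
```

View pics/w1b.png

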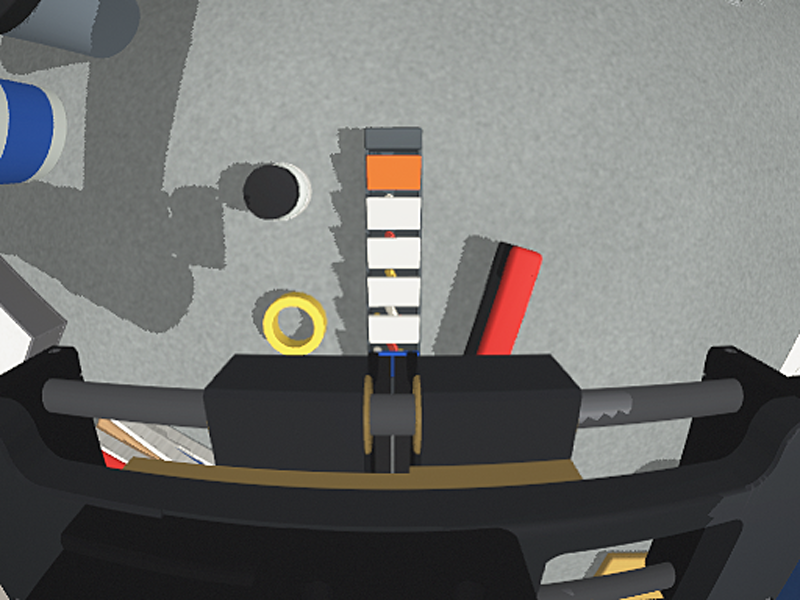

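```bash
python3 - <<'E'
from h import *
import pickle
s,p=pickle.load(open("w1.pkl","rb"))
uv=(np.array([[365,128],[421,128],[367,350],[420.5,350]])+.5)*.64-.5
w=wristray(p,s,uv,.034); print(w.round(4).tolist(), [np.linalg.norm(w[i]-w[i+1]) for i in (0,2)])
# refine side edges: row-wise gradient
hsv=p["pixels"].astype(int).sum(2)
m=bot.cut_out("organiser",p) if 0 else None
e=(w[0]+w[1])/2; n=(w[2]+w[3])/2; u=(e-n)/np.linalg.norm(e-n); yaw=np.arctan2(u[1],u[0]); print(e,n,yaw)
a2=np.array([.6536,.0448,.034]); print('top end along',(e-a2)@u, 'lateral', np.cross(u,a2-e)[2])
st=e-.230*u; print('start',st,'finish',e-.009*u)
s=bot.sense(); print(s['ee_pos'],move(s,[*st[:2],.07],yaw))
E
```

```text
[[0.4786, -0.1227, 0.034], [0.4511, -0.0881, 0.034], [0.6229, -0.0082, 0.034], [0.5945, 0.0276, 0.034]] [np.float64(0.044231620405350884), np.float64(0.04568392603689147)]
[ 0.4648482  -0.10540334  0.034     ] [0.60868835 0.00966736 0.034     ] -2.4668577412321464
top end along 0.24122168274834055 lateral 0.0006217557151015629
start [0.64444889 0.03827544 0.034     ] finish [ 0.47187605 -0.09978113  0.034     ]
[ 0.55733831 -0.03089081  0.2591885 ] (array([-11.13,  -0.02,  18.91]), array([ 0.   , -0.   , -0.002]))
```

{"method": "send_rows", "body": {
  "rows": [
    {"x":-4,"y":0,"z":2,"rx":0,"ry":0,"rz":0,"jaw":0},
    {"x":-9,"y":0,"z":5,"rx":0,"ry":0,"rz":0,"jaw":0},
    {"x":-10.9,"y":0,"z":9,"rx":0,"ry":0,"rz":0,"jaw":0},
    {"x":-10.9,"y":0,"z":13,"rx":0,"ry":0,"rz":0,"jaw":0},
    {"x":-10.9,"y":0,"z":16,"rx":0,"ry":0,"rz":0,"jaw":0},
    {"x":-10.9,"y":0,"z":18,"rx":0,"ry":0,"rz":0,"jaw":0},
    {"x":-10.9,"y":0,"z":19.3,"rx":0,"ry":0,"rz":0,"jaw":0},
    {"x":-10.9,"y":0,"z":19.6,"rx":0,"ry":0,"rz":0,"jaw":0}
  ]
}}

```text
t: 4.4
ee_pos: [0.6418, 0.0389, 0.0632]
ee_rot: [1.041, -2.963, -0.0]
force: [-0.1, -0.1, 0.5]
finger_gap: 0.003
grip_force: 0.0
```

```bash
python3 - <<'E'
from h import *
s=bot.sense(); print(s['ee_pos'],s['force'],s['finger_gap'])
p=bot.read_camera("wrist"); q=bot.read_camera("side")
import pickle; pickle.dump((s,p,q),open("w2.pkl","wb"))
a=cv2.resize(p["pixels"][100:340,100:400],(500,400),interpolation=cv2.INTER_CUBIC)
b=cv2.resize(q["pixels"][130:230,180:330],(600,400),interpolation=cv2.INTER_CUBIC)[:,150:450]
cv2.imwrite("pics/w2.png",np.hstack([a,b]))
E
```

```text
[0.64179126 0.0388542  0.06318193] [-0.12343144 -0.13625836  0.53425807] 0.0028035059775664574
```

View pics/w2.png

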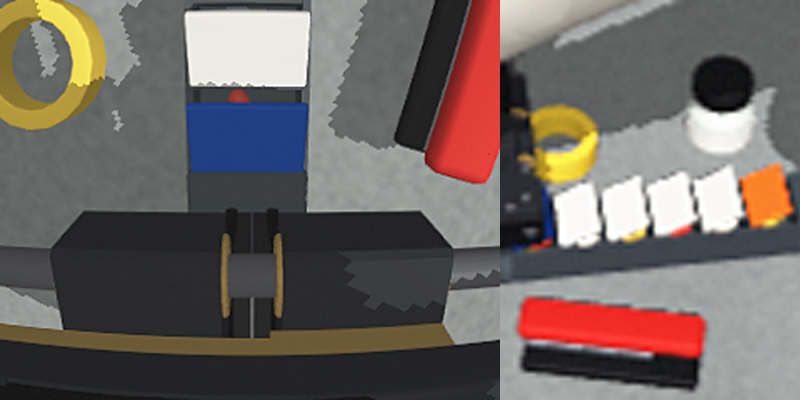

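```bash
python3 - <<'E'
from h import *
import pickle
s,p,q=pickle.load(open("w2.pkl","rb"))
k=300/500
uv=np.array([[187,190],[309,190],[188,172],[307,172],[186,12],[308,12]])*k+100
M=toolT(s)
w=wristray(p,s,uv,.034); print(((w-M[:3,3])@M[:3,:3]*1000).round(1).tolist())
print(R.from_rotvec(s['ee_rot']).as_matrix()[:,0], np.arctan2(*R.from_rotvec(s['ee_rot']).as_matrix()[1::-1,0]))
E
```

```text
[[12.0, -25.0, 29.2], [12.0, 21.0, 29.2], [19.0, -24.4, 29.2], [19.1, 20.0, 29.2], [77.8, -23.9, 29.2], [77.8, 19.2, 29.3]]
[-0.78045421 -0.62521243  0.0007998 ] -2.4661887094840447
```

{"method": "send_rows", "body": {
  "rows": [
    {"x":0,"y":-0.2,"z":0.3,"rx":0,"ry":0,"rz":0,"jaw":0},
    {"x":0,"y":-0.2,"z":0.7,"rx":0,"ry":0,"rz":0,"jaw":0},
    {"x":0,"y":-0.2,"z":1.0,"rx":0,"ry":0,"rz":0,"jaw":0},
    {"x":0,"y":-0.2,"z":1.2,"rx":0,"ry":0,"rz":0,"jaw":0},
    {"x":0,"y":-0.2,"z":1.3,"rx":0,"ry":0,"rz":0,"jaw":0},
    {"x":0,"y":-0.2,"z":1.4,"rx":0,"ry":0,"rz":0,"jaw":0},
    {"x":0,"y":-0.2,"z":1.4,"rx":0,"ry":0,"rz":0,"jaw":0},
    {"x":0,"y":-0.2,"z":1.4,"rx":0,"ry":0,"rz":0,"jaw":0}
  ]
}}

```text
t: 5.5
ee_pos: [0.6436, 0.0365, 0.0496]
ee_rot: [-1.039, 2.965, -0.0]
force: [1.2, 1.3, -0.5]
finger_gap: 0.004
grip_force: 0.0
```

{"method": "send_rows", "body": {
  "rows": [
    {"x":0,"y":0,"z":0.05,"rx":0,"ry":0,"rz":0,"jaw":0},
    {"x":0,"y":0,"z":0.05,"rx":0,"ry":0,"rz":0,"jaw":0},
    {"x":0,"y":0,"z":0.1,"rx":0,"ry":0,"rz":0,"jaw":0},
    {"x":0,"y":0,"z":0.1,"rx":0,"ry":0,"rz":0,"jaw":0},
    {"x":0,"y":0,"z":0.15,"rx":0,"ry":0,"rz":0,"jaw":0},
    {"x":0,"y":0,"z":0.15,"rx":0,"ry":0,"rz":0,"jaw":0},
    {"x":0,"y":0,"z":0.15,"rx":0,"ry":0,"rz":0,"jaw":0},
    {"x":0,"y":0,"z":0.15,"rx":0,"ry":0,"rz":0,"jaw":0}
  ]
}}

```text
t: 6.5
ee_pos: [0.6436, 0.0364, 0.0485]
ee_rot: [-1.039, 2.965, -0.0]
force: [-1.0, 0.6, 4.6]
finger_gap: 0.006
grip_force: 2.6
```

```bash
python3 - <<'E'
from h import *
for i in range(3):
    s=bot.sense(); print(s['ee_pos'].round(4),s['force'].round(2)); bot.read_camera("side")
E
```

```text
[0.6436 0.0364 0.0485] [-0.99  0.58  4.55]
[0.6436 0.0364 0.0485] [-1.81  0.64  4.63]
[0.6436 0.0364 0.0485] [-2.29  0.13  5.14]
```

{"method": "send_rows", "body": {
  "rows": [
    {"x":0.2,"y":0,"z":0,"rx":0,"ry":0,"rz":0,"jaw":0},
    {"x":0.6,"y":0,"z":0,"rx":0,"ry":0,"rz":0,"jaw":0},
    {"x":1.0,"y":0,"z":0,"rx":0,"ry":0,"rz":0,"jaw":0},
    {"x":1.4,"y":0,"z":0,"rx":0,"ry":0,"rz":0,"jaw":0},
    {"x":1.8,"y":0,"z":0,"rx":0,"ry":0,"rz":0,"jaw":0},
    {"x":2.2,"y":0,"z":0,"rx":0,"ry":0,"rz":0,"jaw":0},
    {"x":2.6,"y":0,"z":0,"rx":0,"ry":0,"rz":0,"jaw":0},
    {"x":3.0,"y":0,"z":0,"rx":0,"ry":0,"rz":0,"jaw":0}
  ]
}}

```text
t: 7.65
ee_pos: [0.6204, 0.0177, 0.0484]
ee_rot: [-1.038, 2.964, -0.0]
force: [3.0, 2.2, 4.9]
finger_gap: 0.003
grip_force: 2.5
```

```bash
python3 - <<'E'
from h import *
s=bot.sense(); print(s['ee_pos'].round(4),s['force'].round(2),move(s,s['ee_pos'],-2.4662))
p=bot.read_camera("wrist"); q=bot.read_camera("side")
a=cv2.resize(p["pixels"][0:240,100:400],(500,400),interpolation=cv2.INTER_CUBIC)
b=cv2.resize(q["pixels"][130:230,180:330],(600,400),interpolation=cv2.INTER_CUBIC)[:,150:450]
cv2.imwrite("pics/w3.png",np.hstack([a,b]))
E
```

```text
[0.6204 0.0177 0.0484] [2.97 2.16 4.93] (array([0., 0., 0.]), array([-0.001,  0.001, -0.001]))
```

View pics/w3.png

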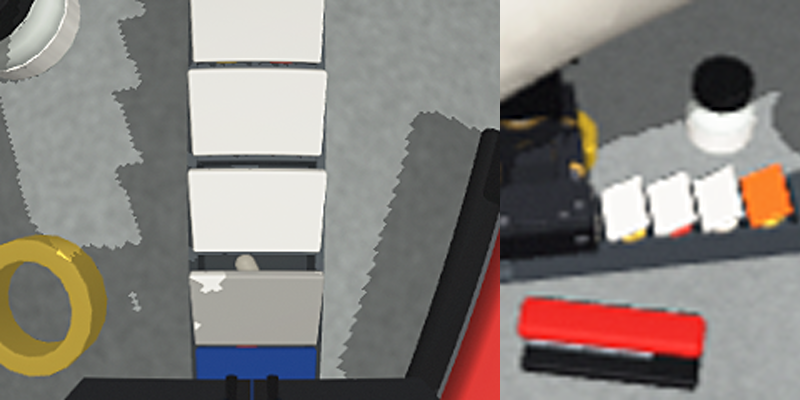

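The blue lid is shut and the row is still where it was. White lid 2 comes next, and the fingers are centred, so I'll continue the stroke.

{"method": "send_rows", "body": {
  "rows": [
    {"x":0.5,"y":0,"z":0,"rx":0,"ry":0,"rz":0,"jaw":0},
    {"x":1.0,"y":0,"z":0,"rx":0,"ry":0,"rz":0,"jaw":0},
    {"x":1.5,"y":0,"z":0,"rx":0,"ry":0,"rz":0,"jaw":0},
    {"x":2.0,"y":0,"z":0,"rx":0,"ry":0,"rz":0,"jaw":0},
    {"x":2.5,"y":0,"z":0,"rx":0,"ry":0,"rz":0,"jaw":0},
    {"x":3.0,"y":0,"z":0,"rx":0,"ry":0,"rz":0,"jaw":0},
    {"x":3.5,"y":0,"z":0,"rx":0,"ry":0,"rz":0,"jaw":0},
    {"x":4.0,"y":0,"z":0,"rx":0,"ry":0,"rz":0,"jaw":0}
  ]
}}

```text
t: 8.75
ee_pos: [0.5891, -0.0073, 0.0484]
ee_rot: [-1.038, 2.964, -0.0]
force: [2.7, 1.7, 4.2]
finger_gap: 0.007
grip_force: 2.7
```

{"method": "send_rows", "body": {
  "rows": [
    {"x":0.5,"y":0,"z":0,"rx":0,"ry":0,"rz":0,"jaw":0},
    {"x":1.0,"y":0,"z":0,"rx":0,"ry":0,"rz":0,"jaw":0},
    {"x":1.5,"y":0,"z":0,"rx":0,"ry":0,"rz":0,"jaw":0},
    {"x":2.0,"y":0,"z":0,"rx":0,"ry":0,"rz":0,"jaw":0},
    {"x":2.5,"y":0,"z":0,"rx":0,"ry":0,"rz":0,"jaw":0},
    {"x":3.0,"y":0,"z":0,"rx":0,"ry":0,"rz":0,"jaw":0},
    {"x":3.5,"y":0,"z":0,"rx":0,"ry":0,"rz":0,"jaw":0},
    {"x":4.0,"y":0,"z":0,"rx":0,"ry":0,"rz":0,"jaw":0}
  ]
}}

```text
t: 9.75
ee_pos: [0.558, -0.0322, 0.0484]
ee_rot: [-1.038, 2.963, -0.0]
force: [3.4, 1.9, 6.1]
finger_gap: 0.006
grip_force: 2.9
```

```bash
python3 - <<'E'
from h import *
p=bot.read_camera("wrist"); q=bot.read_camera("side")
a=cv2.resize(p["pixels"][0:240,100:400],(500,400),interpolation=cv2.INTER_CUBIC)
b=cv2.resize(q["pixels"][130:230,180:330],(600,400),interpolation=cv2.INTER_CUBIC)[:,150:450]
cv2.imwrite("pics/w4.png",np.hstack([a,b]))
E
```

```text
(no output)
```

View pics/w4.png

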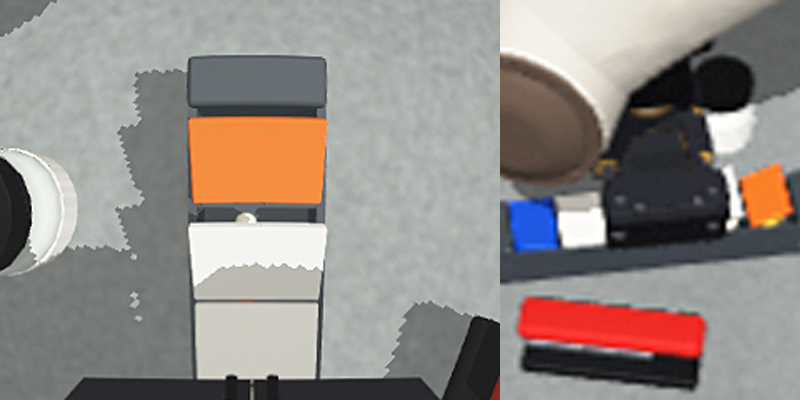

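Lids 1–3 are shut, lid 4 is going down, and the organiser has not moved. I'll carry on.

{"method": "send_rows", "body": {
  "rows": [
    {"x":0.5,"y":0,"z":0,"rx":0,"ry":0,"rz":0,"jaw":0},
    {"x":1.0,"y":0,"z":0,"rx":0,"ry":0,"rz":0,"jaw":0},
    {"x":1.5,"y":0,"z":0,"rx":0,"ry":0,"rz":0,"jaw":0},
    {"x":2.0,"y":0,"z":0,"rx":0,"ry":0,"rz":0,"jaw":0},
    {"x":2.5,"y":0,"z":0,"rx":0,"ry":0,"rz":0,"jaw":0},
    {"x":3.0,"y":0,"z":0,"rx":0,"ry":0,"rz":0,"jaw":0},
    {"x":3.5,"y":0,"z":0,"rx":0,"ry":0,"rz":0,"jaw":0},
    {"x":4.0,"y":0,"z":0,"rx":0,"ry":0,"rz":0,"jaw":0}
  ]
}}

```text
t: 10.85
ee_pos: [0.5267, -0.0572, 0.0484]
ee_rot: [-1.038, 2.964, -0.001]
force: [4.2, 2.2, 4.9]
finger_gap: 0.004
grip_force: 2.9
```

{"method": "send_rows", "body": {
  "rows": [
    {"x":0.5,"y":0,"z":0,"rx":0,"ry":0,"rz":0,"jaw":0},
    {"x":1.0,"y":0,"z":0,"rx":0,"ry":0,"rz":0,"jaw":0},
    {"x":1.5,"y":0,"z":0,"rx":0,"ry":0,"rz":0,"jaw":0},
    {"x":2.0,"y":0,"z":0,"rx":0,"ry":0,"rz":0,"jaw":0},
    {"x":2.5,"y":0,"z":0,"rx":0,"ry":0,"rz":0,"jaw":0},
    {"x":3.0,"y":0,"z":0,"rx":0,"ry":0,"rz":0,"jaw":0},
    {"x":3.5,"y":0,"z":0,"rx":0,"ry":0,"rz":0,"jaw":0},
    {"x":4.0,"y":0,"z":0,"rx":0,"ry":0,"rz":0,"jaw":0}
  ]
}}

```text
t: 11.85
ee_pos: [0.4954, -0.0822, 0.0484]
ee_rot: [-1.039, 2.964, -0.001]
force: [3.0, 1.9, 6.2]
finger_gap: 0.005
grip_force: 2.9
```

```bash
python3 - <<'E'
from h import *
s=bot.sense(); print(s['ee_pos'],s['force'])
p=bot.read_camera("wrist"); q=bot.read_camera("side")
a=cv2.resize(p["pixels"][0:240,100:400],(500,400),interpolation=cv2.INTER_CUBIC)
b=cv2.resize(q["pixels"][130:230,180:330],(600,400),interpolation=cv2.INTER_CUBIC)[:,150:450]
cv2.imwrite("pics/w5.png",np.hstack([a,b]))
E
```

```text
[ 0.4954485 -0.0821637  0.0483758] [2.97867517 1.87882402 6.23498396]
```

View pics/w5.png

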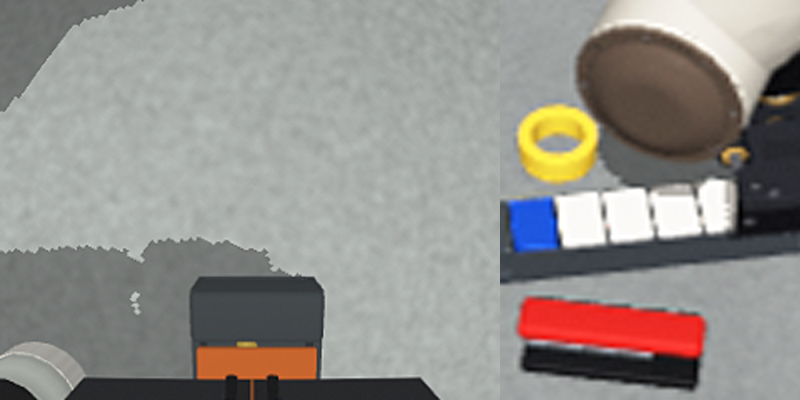

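The orange lid is nearly flat. I'll finish on the end pad and then lift off.

{"method": "send_rows", "body": {
  "rows": [
    {"x":0.5,"y":0,"z":0,"rx":0,"ry":0,"rz":0,"jaw":0},
    {"x":1.0,"y":0,"z":0,"rx":0,"ry":0,"rz":0,"jaw":0},
    {"x":1.4,"y":0,"z":0,"rx":0,"ry":0,"rz":0,"jaw":0},
    {"x":1.8,"y":0,"z":0,"rx":0,"ry":0,"rz":0,"jaw":0},
    {"x":2.2,"y":0,"z":0,"rx":0,"ry":0,"rz":0,"jaw":0},
    {"x":2.5,"y":0,"z":0,"rx":0,"ry":0,"rz":0,"jaw":0},
    {"x":2.7,"y":0,"z":0,"rx":0,"ry":0,"rz":0,"jaw":0},
    {"x":2.7,"y":0,"z":0,"rx":0,"ry":0,"rz":0,"jaw":0}
  ]
}}

```text
t: 12.95
ee_pos: [0.4743, -0.0991, 0.0484]
ee_rot: [-1.038, 2.964, -0.001]
force: [2.6, 1.8, 6.2]
finger_gap: 0.003
grip_force: 3.2
```

{"method": "send_rows", "body": {
  "rows": [
    {"x":0,"y":0,"z":-0.3,"rx":0,"ry":0,"rz":0,"jaw":0},
    {"x":0,"y":0,"z":-1,"rx":0,"ry":0,"rz":0,"jaw":0},
    {"x":0,"y":0,"z":-3,"rx":0,"ry":0,"rz":0,"jaw":0},
    {"x":0,"y":0,"z":-6,"rx":0,"ry":0,"rz":0,"jaw":0},
    {"x":-2,"y":0,"z":-10,"rx":0,"ry":0,"rz":0,"jaw":0},
    {"x":-4,"y":0,"z":-14,"rx":0,"ry":0,"rz":0,"jaw":0},
    {"x":-5,"y":0,"z":-17,"rx":0,"ry":0,"rz":0,"jaw":0},
    {"x":-5,"y":0,"z":-18,"rx":0,"ry":0,"rz":0,"jaw":0}
  ]
}}

```text
t: 13.95
ee_pos: [0.513, -0.0676, 0.2292]
ee_rot: [-1.039, 2.964, -0.0]
force: [-0.6, 0.7, 0.2]
finger_gap: 0.006
grip_force: 0.0
```

```bash
python3 - <<'E'
from h import *
s=bot.sense(); print(s['ee_pos'],s['force'])
p=bot.read_camera("wrist"); q=bot.read_camera("side")
a=cv2.resize(p["pixels"][0:240,100:400],(500,400),interpolation=cv2.INTER_CUBIC)
b=cv2.resize(q["pixels"][130:230,195:307],(300,400),interpolation=cv2.INTER_CUBIC)
cv2.imwrite("pics/w6.png",np.hstack([a,b]))
E
```

```text
[ 0.51300046 -0.06764728  0.22922415] [-0.61673816  0.68995885  0.21688449]
```

View pics/w6.png

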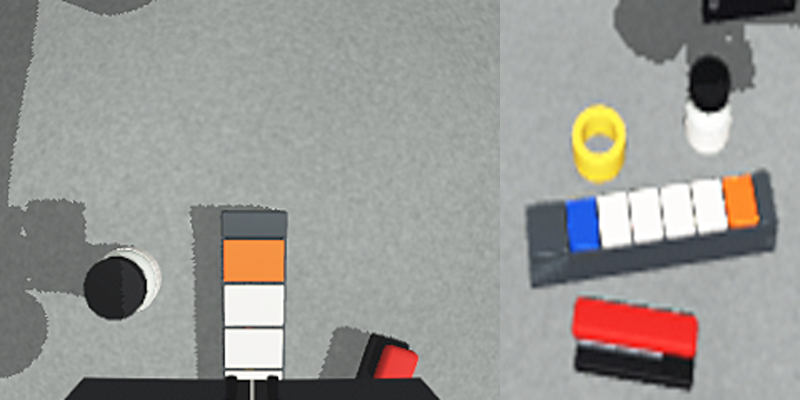

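All six lids lie flush, the shadow edge is straight, the bystanders are where they were, and the hand is clear.

```bash
python3 -c "
from plant import bot
print(bot.job_done())"
```

```text
the job is handed in; nothing more can be done
None
```

All six lids were shut in one light stroke (about 4–6 N of downward force at each reading) from the blue pad to the orange pad. The organiser and the things around it showed no movement in the pictures, the hand finished clear, and the job was handed in at about 14 s.

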